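# Set the date-label gun and feed a label

### The arm

A 6-joint arm with a two-finger parallel gripper is mounted at the origin on the work surface. World frame = base frame: x ahead of the robot, y to its left, z up, the work surface at z = 0. Lengths are in m, angles in rad, forces in N, time in s.
With the tool pointing down it reaches from about 0.325 to 0.775 m from the base axis. Payload 9.3 kg.
Tool frame: the origin (TCP) lies on the centre line of the jaws, within the pads' length; the fingertips stand 22 mm ahead of it and the grasp point (between the pads) lies 3 mm ahead of it; z points along the fingers, y is the line along which they close (so a half turn about z gives the same grasp; the last joint's range is limited). The gripper opens to 85 mm and grips with 20 to 120 N. Pads are 22 mm wide; open, the fingers measure 114 mm over their backs; the gripper's body (76 mm by 85 mm) begins 54 mm behind the grasp point. The pads swing forward as they close: fully open they stand 13 mm farther back than shut.
Start: joints at [-1.475, 0.259, 0.021, 1.334, 0, 1.418], TCP at [0.135, -0.533, 0.253] pointing down, gripper open.
Joint ranges: [-3.04, 3.04], [-0.91, 1.82], [-1.04, 1.36], [-1.92, 1.95], [-1.52, 1.45], [-3.14, 3.14]. Speed limits (rad/s): [2.22, 2.22, 2.79, 3.14, 3.14, 3.14].

### API

Orientations are given as [roll, pitch, yaw] about the fixed x, y, z axes, in that order (R = Rz(yaw) Ry(pitch) Rx(roll)).
In Python, from plant import status, vision, order gives the robot as it stands.
- The arm moves only by the tool move_arm, never from a script. Its arguments are lists of equal length, an entry for each row: "gripper": the opening, from 0 (shut) to 1 (fully open); "offset": the shift along the tool's x, y, z normalised to -1 to 1, where 1 is 0.5 m, a list of three; "twist": the turn about the tool's z normalised to -1 to 1, where 1 is 0.5 rad. In form: {"gripper": [gripper, ...], "offset": [[tx, ty, tz], ...], "twist": [twist, ...]}. A call has exactly 10 rows; each row is the pose to reach, as a shift and turn from the pose commanded when the call began, along the tool's axes at that moment; what a row does not reach only later rows make up. A row lasts 1/12 s, in which the tool goes at most 41.7 mm and 7.16 degrees, less where a joint would pass 70% of its speed; a pose out of reach is approached as far as the arm can. A call with a number of a shift or a turn outside -1 to 1 is refused whole. A call with a gripper value outside its range is refused whole. The fingers move at their own pace and stop on an object; "squeeze" is the grip in N (left out, the last holds). Time passes only in rows, so rows that repeat a pose let the fingers close, or fill a call up. It gives the time, the measured TCP pose, the force, the opening and the grip force at its end, in the units of the state.
- status.get_obs(): the state, without advancing time (a new reading comes with each control period).
- vision.snapshot(name): name is "scene" or "top" or "wrist"; returns a dict with "image" (420x560x3 uint8, blue, green, red), "mtx" (3x3 intrinsics, pixels), "cam_to_world" (4x4, takes a point from camera to world coordinates); the wrist camera has in their place "hand_eye" (4x4, takes a point from camera to tool coordinates, whose origin is the TCP and whose axes are the flange's). Camera axes: x right, y up, looking along -z (the intrinsics and any distortion apply to the point x, -y, -z); pixel columns grow to the right and rows downward; lengths in m; the calibration is good to about 2 mm. A picture is of the moment at which its call begins: read the wrist's pose just before it. There is no depth.
- order.sign_off(): hands the job in; it is judged then, once.
The state is a dict: "time": time; "joint_positions": joint angles; "joint_velocities": joint speeds; "tau": joint torques, N m; "position": TCP position; "tcp_rot": TCP orientation; "ft_force": force on the tool from outside, world axes, zero at the start; "wrist_torque": the same for the moment, N m; "opening": finger opening in m; "grip_force": force on a finger pad.
Only numpy, scipy, OpenCV 4.12 (cv2) and the standard library are available. Lean on these libraries where they do the work, as an engineer would, in place of code of your own. Each camera call takes 0.05 s, during which the arm holds its last target. There are 200 camera calls.

### The job

The date-label gun lies on its side in its cradle: turn its ribbed black collar until the white pointer clicks home at number 4, and only then squeeze the orange trigger fully against the black grip and let it spring back, leaving the collar at 4. Leave the tin, the jar and the packet standing where they are.

Things in the scene. Friction and masses are not known exactly. Their poses are not given: they have to be found in the camera images.
- gun: Blue date-label gun on its side in a fixed steel cradle (150 x 150 x 8 mm). Origin on the counter under the collar's axis, z up. Round drum of radius 58 mm, white scale face on top, 54 mm above the counter. Gun axes: black grip runs to -x, nose runs to +y (x -11 to 51, y to 173, top 45 mm). Only the collar stands above 54 mm.
- numeral_4 (a point): Centre of the numeral 4 on the scale face, 46 mm from the collar's axis, at gun +x, straight away from the grip. Black numerals 1 to 8 with red ticks stand 30 degrees apart, clockwise seen from above: 1 at gun +y (nose side), 4 at gun +x, 7 at gun -y, 8 beyond 7.
- collar_grip (a point): On the vertical axis of the collar, 78 mm above the counter, 16 mm below the collar's top. The collar is a ribbed black sleeve, 44 mm in diameter, 40 mm high (z 54 to 94 mm), mid scale face; on its red top a white pointer bar runs from centre to rim and on down its side. The body's x axis lies along the pointer. Grip it across from above, at any yaw.
- collar (a joint): Collar angle, rad, growing clockwise from above: 0 = pointer at 1; each number adds 0.5236 (30 degrees), so 4 = 1.571, 8 = 3.665; stops just beyond 1 and 8. Pointer angle in the gun frame, counterclockwise from gun +x: 1.571 - value. Detent at every number (about 0.05 N m); let go between two it snaps to the nearer. Starts between 5.5 and 8: turn counterclockwise.
- grip_back (a point): Middle of the back face of the fixed black grip, gun (-115, -15) mm, 28 mm above the counter, facing gun -y. The grip spans gun x -45 to -170, y -15 to 15, z 11 to 45 mm; under it is bare counter except the cradle plate's edge (x above -65) and a foot at its end (x -145 to -165).
- trigger (a joint): Trigger angle, rad: 0 = released (sprung out), 0.22 = fully squeezed, at its stop. Vertical hinge at gun (-60, 32) mm. Spring: about 2 N at the pad to start, 10 N at the stop; it springs back when let go.
- trigger_pad (a point): Middle of the outer face of the orange trigger blade, 28 mm above the counter, at gun (-114, 49) mm released, (-115, 37) squeezed. Blade 85 long, 10 thick, 26 mm high (z 15 to 41), on the grip's gun +y side. Squeeze by pinching pad and grip back together along gun y, from above: 64 mm apart released, 52 mm fully squeezed.
- tin: Bystander: green and red tin can with steel rims, 73 mm in diameter, 102 mm high; origin under its centre. Not to be disturbed.
- jar: Bystander: glass jar with a yellow cap, 68 mm in diameter, 95 mm high; origin under its centre. Not to be disturbed.
- packet: Bystander: cardboard food packet with yellow and red panels, 50 x 110 x 75 mm (x, y, z); origin under its centre. Not to be disturbed.

How it is judged:
By the outcome, as a careful person would: the job done as asked, in the order asked, and still so for the second after the job is handed in, with the robot touching nothing.
It also fails if it takes over 53 s, if anything falls off the work surface, if the arm or the gripper's body presses on something with over 40 N, if the wrist force passes 120 N, or if a joint passes its speed limit or range.

## Working session

There is one attempt and no reset: what is moved stays moved. The work goes in short steps, Python scripts to look and compute and a tool call to move; the robot and the scene stay as the last step left them, time stands still between calls to the robot, and variables do not carry over. Pictures are saved under pics/ and viewed, at most 10 in all, crops included, and the job is handed in when it is done.

Besides the shell and the picture viewer there is one more tool, called as a command line: name --pt "numbers of a row" for each row, then --argument value for the rest. move_arm: Moves the arm, as the interface text tells. Scaled input: -1 to 1 covers 0.5 m each way for a shift and 0.5 rad each way for a turn. Its arguments: {"type":"object","properties":{"gripper":{"type":"array"},"offset":{"type":"array"},"twist":{"type":"array"},"squeeze":{"type":"number"}},"required":["gripper","offset","twist"]}

```bash
mkdir -p pics; ls; python3 - <<'E'
from plant import status, vision
import cv2
print(status.get_obs())
for n in("scene","top"):
    s=vision.snapshot(n); cv2.imwrite(f"pics/{n}0.png",s["image"]); print(n,s["mtx"],s["cam_to_world"],[k for k in s])
s=vision.snapshot("wrist");print(s["mtx"],s["hand_eye"])
E
```

```text
pics
{'time': 0.0, 'joint_positions': array([-1.47457450e+00,  2.59185216e-01,  2.07475326e-02,  1.33368525e+00,
        3.74394325e-05,  1.41819872e+00]), 'joint_velocities': array([ 0.00109603,  0.00145679,  0.00206801, -0.00064893,  0.00114359,
       -0.00015269]), 'tau': array([-5.40354313e-05, -5.55639374e+01,  3.44533682e+01,  1.38250255e-02,
       -9.07208278e-05,  1.17608971e-05]), 'position': array([ 0.13542526, -0.53280721,  0.25266433]), 'tcp_rot': array([-3.14028715e+00, -2.38657250e-04,  2.48819258e-01]), 'ft_force': array([-0.0285198 ,  0.00334869, -0.07871187]), 'wrist_torque': array([ 0.04923698, -0.03371768, -0.02199051]), 'grip_force': 0.0, 'opening': 0.085069108110263}
scene [[388.54742774   0.         286.88617601]
 [  0.         388.54742774 208.74484494]
 [  0.           0.           1.        ]] [[-0.1928308  -0.62362477  0.75756744  1.2495872 ]
 [ 0.98123116 -0.12357739  0.14803391  0.16405543]
 [ 0.0013006   0.77189428  0.63574958  0.58607651]
 [ 0.          0.          0.          1.        ]] ['image', 'mtx', 'cam_to_world']
top [[442.4961511    0.         282.4340525 ]
 [  0.         442.4961511  208.57815228]
 [  0.           0.           1.        ]] [[-0.00699105  0.99077786 -0.1353158   0.50873228]
 [-0.99987641 -0.00502047  0.01489864  0.06919876]
 [ 0.01408189  0.13540324  0.9906905   0.96631406]
 [ 0.          0.          0.          1.        ]] ['image', 'mtx', 'cam_to_world']
[[333.53745496   0.         279.67538447]
 [  0.         333.53745496 207.55384132]
 [  0.           0.           1.        ]] [[ 9.81280352e-05  9.63709475e-01  2.66953252e-01  6.73245297e-02]
 [ 9.99999992e-01 -7.17580732e-05 -1.08536229e-04 -2.02017143e-03]
 [-8.54413412e-05  2.66953261e-01 -9.63709474e-01 -1.21418862e-01]
 [ 0.00000000e+00  0.00000000e+00  0.00000000e+00  1.00000000e+00]]
```

View pics/top0.png

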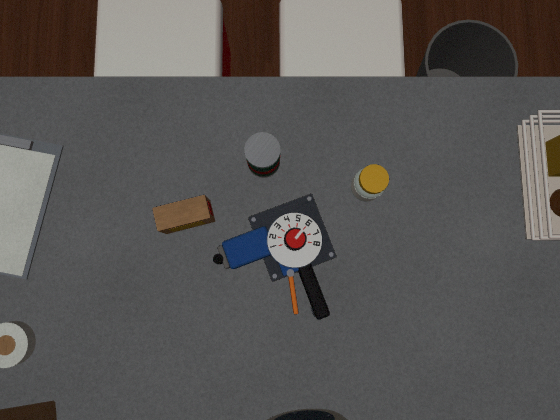

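View pics/scene0.png

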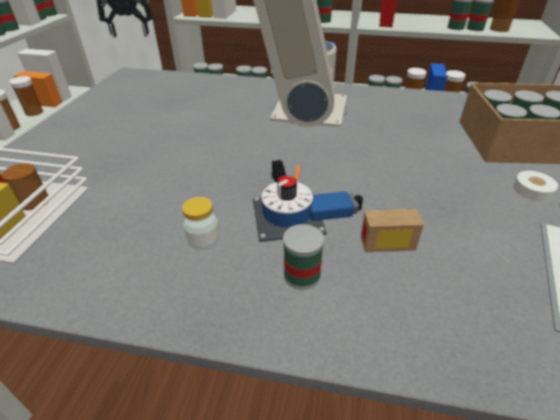

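The top view shows the drum at (295,239) with its red cap, the grip running down to (320,312), the orange trigger at (293,295) and the nose to the left. The pointer is towards the upper right, between 5 and 6. The tin is at (263,150), the jar at (372,180) and the packet at (183,214). Measuring next.

```bash
cat > h.py <<'E'
import numpy as np, cv2
from plant import status, vision
from scipy.spatial.transform import Rotation as R
def snap(n):
    o=status.get_obs(); s=vision.snapshot(n)
    if n=="wrist":
        T=np.eye(4);T[:3,:3]=R.from_euler("xyz",o["tcp_rot"]).as_matrix();T[:3,3]=o["position"]
        s["cam_to_world"]=T@s["hand_eye"]
    return s
def ray(s,uv,z):
    uv=np.atleast_2d(np.asarray(uv,float));M=s["cam_to_world"];K=s["mtx"]
    d=np.c_[(uv[:,0]-K[0,2])/K[0,0],-(uv[:,1]-K[1,2])/K[1,1],-np.ones(len(uv))]@M[:3,:3].T
    return M[:3,3]+d*((z-M[2,3])/d[:,2])[:,None]
def proj(s,P):
    M=np.linalg.inv(s["cam_to_world"]);p=np.atleast_2d(P)@M[:3,:3].T+M[:3,3];K=s["mtx"]
    return np.c_[K[0,0]*p[:,0]/-p[:,2]+K[0,2],K[1,1]*-p[:,1]/-p[:,2]+K[1,2]]
def hsv(s): return cv2.cvtColor(s["image"],cv2.COLOR_BGR2HSV).astype(int).transpose(2,0,1)
def px(m):
    n,l,st,c=cv2.connectedComponentsWithStats(m.astype(np.uint8)); 
    k=1+np.argmax(st[1:,4]); v,u=np.nonzero(l==k); return np.c_[u,v]
E
python3 - <<'E'
from h import *
s=snap("top");h,S,V=hsv(s);v,u=np.mgrid[:420,:560]
near=np.hypot(u-295,v-239)
def circ(m):
    hull=cv2.convexHull(px(m).astype(np.float32)); return cv2.minEnclosingCircle(hull), cv2.fitEllipse(hull)
w=circ((near<40)&(S<60)&(V>120)); print("white",w, ray(s,w[1][0],.054))
red=(near<25)&((h<8)|(h>172))&(S>120)&(V>80)
r=circ(red);print("red",r,ray(s,r[1][0],.094))
o=px((h>5)&(h<20)&(S>170)&(abs(u-293)<20)&(abs(v-295)<30)); P=ray(s,o,.041)
print("trig",o.mean(0),P.mean(0),cv2.fitLine(P[:,:2].astype(np.float32),2,0,.01,.01).T)
b=px((V<25)&(v>262)&(abs(u-315)<30)&(v<325));P=ray(s,b,.045);print("grip",len(b),P.mean(0),cv2.fitLine(P[:,:2].astype(np.float32),2,0,.01,.01).T)
c=s["image"][190:330,225:345];cv2.imwrite("pics/c1.png",cv2.resize(c,None,fx=5,fy=4.2,interpolation=3))
for n,p,z in(("tin",(262,148),.102),("jar",(374,179),.095),("packet",(182,210),.075)):print(n,ray(s,p,z))
E
```

```text
white (((294.16265869140625, 239.66867065429688), 27.416845321655273), ((294.1068420410156, 239.66416931152344), (54.46268081665039, 54.523475646972656), 172.753173828125)) [[0.56852426 0.03185866 0.054     ]]
red (((295.1986999511719, 238.076416015625), 9.699586868286133), ((295.10455322265625, 238.01002502441406), (19.041589736938477, 19.129167556762695), 35.29117202758789)) [[0.56915283 0.03149223 0.094     ]]
trig [292.94047619 295.05952381] [0.45557541 0.03493856 0.041     ] [[0.9908107  0.13525605 0.4555754  0.03493857]]
grip 583 [ 0.46224949 -0.00745892  0.045     ] [[ 0.944495    0.32852578  0.4622495  -0.00745892]]
tin [[0.74975578 0.09637497 0.102     ]]
jar [[ 0.68686897 -0.12856142  0.095     ]]
packet [[0.6285985  0.25929112 0.075     ]]
```

View pics/c1.png

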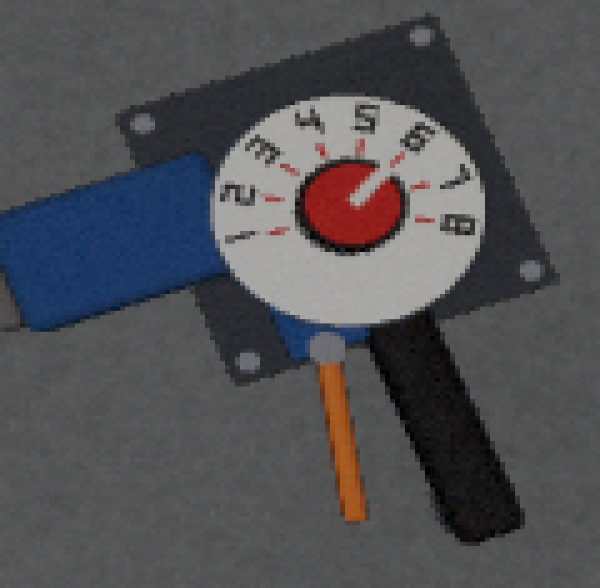

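move_arm --gripper '[1,1,1,1,1,1,1,1,1,1]' --pt "0.04 -0.03 0" --pt "0.1 -0.08 0" --pt "0.16 -0.125 0" --pt "0.22 -0.17 0" --pt "0.28 -0.22 0" --pt "0.34 -0.265 0" --pt "0.4 -0.315 0" --pt "0.46 -0.36 0" --pt "0.52 -0.41 0" --pt "0.58 -0.455 0" --twist '[0,0,0,0,0,0,0,0,0,0]'

```text
time: 1.03
position: [0.361, -0.2392, 0.2534]
tcp_rot: [3.141, -0.0, 0.249]
ft_force: [0.7, -1.7, 1.0]
opening: 0.0856
grip_force: 0.0
```

move_arm --gripper '[1,1,1,1,1,1,1,1,1,1]' --pt "0.06 -0.045 0" --pt "0.12 -0.09 0" --pt "0.18 -0.14 0" --pt "0.24 -0.19 0" --pt "0.3 -0.235 0" --pt "0.36 -0.28 0" --pt "0.42 -0.33 0" --pt "0.47 -0.37 0" --pt "0.51 -0.4 0" --pt "0.54 -0.425 0" --twist '[0,-0.05,-0.1,-0.15,-0.2,-0.2,-0.2,-0.2,-0.2,-0.2]'

```text
time: 1.87
position: [0.5709, 0.0334, 0.2528]
tcp_rot: [-3.141, 0.0, 0.35]
ft_force: [-0.2, 0.5, 0.4]
opening: 0.0854
grip_force: 0.0
```

```bash
python3 - <<'E'
from h import *
o=status.get_obs();print(o["time"],o["position"],o["tcp_rot"],o["joint_positions"])
s=snap("wrist");cv2.imwrite("pics/w1.png",s["image"])
h,S,V=hsv(s);red=((h<8)|(h>172))&(S>120)&(V>80)
a,b,_=proj(s,[.569,.0315,.094])[0].tolist()+[0];print("pred",a,b)
hull=cv2.convexHull(px(red).astype(np.float32));e=cv2.fitEllipse(hull);print(e,ray(s,e[0],.094))
E
```

```text
1.8667 [0.57089247 0.03338725 0.25279208] [-3.14122516e+00  3.20325850e-04  3.50426135e-01] [-8.83921141e-02  2.96656879e-01  7.37768715e-02  1.34836243e+00
  1.96579700e-04  2.70277442e+00]
pred 283.3540826155381 198.96058180921972
((280.8129577636719, 198.17666625976562), (44.158321380615234, 45.664649963378906), 115.39155578613281) [[0.56890054 0.03380628 0.094     ]]
```

View pics/w1.png

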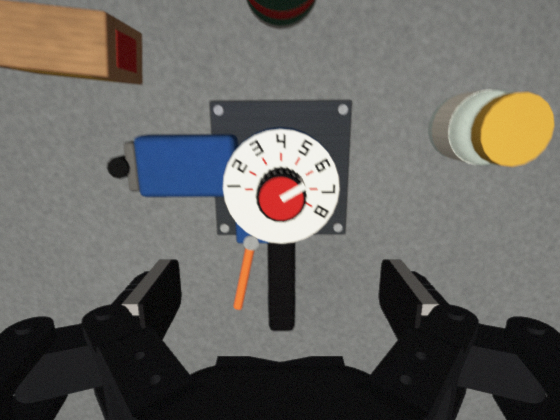

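The wrist view shows the red cap at (281,198), the pointer tip at (303,185) near the 6 direction, and the trigger and grip below. I'll go down, grip the collar and turn it 60° counterclockwise.

move_arm --gripper '[1,1,1,1,1,1,1,1,1,1]' --pt "-0.004 0 0.05" --pt "-0.004 0 0.1" --pt "-0.004 0 0.15" --pt "-0.004 0 0.2" --pt "-0.004 0 0.24" --pt "-0.004 0 0.28" --pt "-0.004 0 0.31" --pt "-0.004 0 0.33" --pt "-0.004 0 0.342" --pt "-0.004 0 0.342" --twist '[0,0,0,0,0,0,0,0,0,0]' --squeeze 30

```text
time: 2.75
position: [0.5675, 0.0305, 0.0813]
tcp_rot: [-3.141, 0.002, 0.349]
ft_force: [-0.2, -0.1, -0.2]
opening: 0.0851
grip_force: 0.0
```

move_arm --gripper '[0.8,0.7,0.6,0.5,0.4,0.4,0.4,0.4,0.4,0.4]' --pt "0 0 0" --pt "0 0 0" --pt "0 0 0" --pt "0 0 0" --pt "0 0 0" --pt "0 0 0" --pt "0 0 0" --pt "0 0 0" --pt "0 0 0" --pt "0 0 0" --twist '[0,0,0,0,0,0,0,0,0,0]'

```text
time: 3.58
position: [0.5684, 0.0307, 0.0832]
tcp_rot: [3.141, -0.001, 0.349]
ft_force: [-2.1, 1.9, 5.9]
opening: 0.0433
grip_force: 30.0
```

move_arm --gripper '[0.4,0.4,0.4,0.4,0.4,0.4,0.4,0.4,0.4,0.4]' --pt "0 0 0" --pt "0 0 0" --pt "0 0 0" --pt "0 0 0" --pt "0 0 0" --pt "0 0 0" --pt "0 0 0" --pt "0 0 0" --pt "0 0 0" --pt "0 0 0" --twist '[-0.1,-0.2,-0.3,-0.4,-0.5,-0.6,-0.7,-0.8,-0.9,-1]'

```text
time: 4.42
position: [0.5685, 0.0305, 0.0833]
tcp_rot: [3.14, -0.001, 0.851]
ft_force: [-0.6, 0.5, 6.0]
opening: 0.0433
grip_force: 30.0
```

move_arm --gripper '[0.4,0.4,0.4,0.4,0.4,0.4,0.4,0.4,0.4,0.4]' --pt "0 0 0" --pt "0 0 0" --pt "0 0 0" --pt "0 0 0" --pt "0 0 0" --pt "0 0 0" --pt "0 0 0" --pt "0 0 0" --pt "0 0 0" --pt "0 0 0" --twist '[-0.1,-0.2,-0.3,-0.4,-0.5,-0.6,-0.7,-0.8,-0.9,-1]'

```text
time: 5.25
position: [0.5687, 0.0304, 0.0833]
tcp_rot: [3.139, 0.0, 1.351]
ft_force: [0.2, -1.2, 4.5]
opening: 0.043
grip_force: 30.0
```

move_arm --gripper '[0.4,0.4,0.4,0.4,0.4,0.4,0.4,0.4,0.4,0.4]' --pt "0 0 0" --pt "0 0 0" --pt "0 0 0" --pt "0 0 0" --pt "0 0 0" --pt "0 0 0" --pt "0 0 0" --pt "0 0 0" --pt "0 0 0" --pt "0 0 0" --twist '[-0.05,-0.09,-0.09,-0.09,-0.09,-0.09,-0.09,-0.09,-0.09,-0.09]'

```text
time: 6.08
position: [0.5687, 0.0304, 0.0832]
tcp_rot: [3.139, 0.0, 1.394]
ft_force: [0.9, -0.1, 4.7]
opening: 0.0432
grip_force: 30.0
```

```bash
python3 - <<'E'
from h import *
s=snap("wrist");cv2.imwrite("pics/w2.png",s["image"]);o=status.get_obs();print(o["position"],o["tcp_rot"],o["wrist_torque"],o["joint_positions"][5])
E
```

```text
[0.56870336 0.03037407 0.08326181] [3.13937418e+00 1.53456815e-04 1.39350618e+00] [-0.16176126  0.0025862   0.00053643] 1.654283940720787
```

View pics/w2.png

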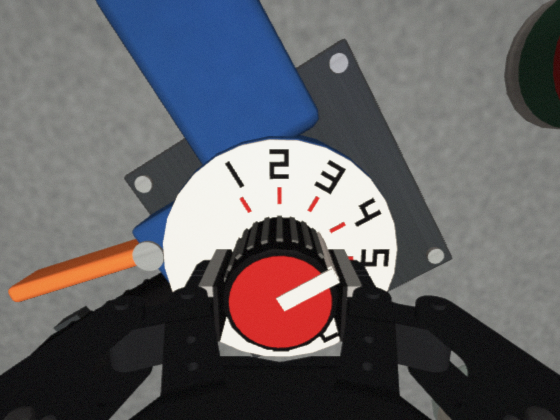

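The pointer runs from (278,305) to (335,275) and is nearly parallel to the direction of the 4. Next I'll release, go up and check.

move_arm --gripper '[0.7,0.9,1,1,1,1,1,1,1,1]' --pt "0 0 0" --pt "0 0 0" --pt "0 0 0" --pt "0 0 0" --pt "0 0 0" --pt "0 0 -0.04" --pt "0 0 -0.1" --pt "0 0 -0.17" --pt "0 0 -0.24" --pt "0 0 -0.3" --twist '[0,0,0,0,0,0,0,0,0,0]'

```text
time: 6.97
position: [0.5679, 0.0306, 0.2346]
tcp_rot: [3.141, -0.0, 1.394]
ft_force: [0.7, 0.4, -0.7]
opening: 0.0856
grip_force: 0.0
```

move_arm --gripper '[1,1,1,1,1,1,1,1,1,1]' --pt "0 0 -0.02" --pt "0 0 -0.04" --pt "0 0 -0.04" --pt "0 0 -0.04" --pt "0 0 -0.04" --pt "0 0 -0.04" --pt "0 0 -0.04" --pt "0 0 -0.04" --pt "0 0 -0.04" --pt "0 0 -0.04" --twist '[0.1,0.2,0.3,0.4,0.5,0.6,0.7,0.8,0.9,1]'

```text
time: 7.8
position: [0.5679, 0.0306, 0.2522]
tcp_rot: [-3.141, 0.0, 0.891]
ft_force: [0.6, 0.5, 0.4]
opening: 0.0851
grip_force: 0.0
```

move_arm --gripper '[1,1,1,1,1,1,1,1,1,1]' --pt "0 0 0" --pt "0 0 0" --pt "0 0 0" --pt "0 0 0" --pt "0 0 0" --pt "0 0 0" --pt "0 0 0" --pt "0 0 0" --pt "0 0 0" --pt "0 0 0" --twist '[0.1,0.2,0.3,0.4,0.5,0.6,0.7,0.8,0.9,1]'

```text
time: 8.63
position: [0.5679, 0.0306, 0.2521]
tcp_rot: [-3.141, 0.0, 0.391]
ft_force: [-0.1, 0.6, -0.6]
opening: 0.0853
grip_force: 0.0
```

```bash
cat > m.py <<'E'
from h import *
import sys
o=status.get_obs();print(o["time"],o["position"],o["tcp_rot"])
s=snap("wrist");cv2.imwrite(f"pics/{sys.argv[1]}.png",s["image"])
h,S,V=hsv(s);v,u=np.mgrid[:420,:560]
red=((h<8)|(h>172))&(S>120)&(V>80)
a=proj(s,[.569,.033,.094])[0];near=np.hypot(u-a[0],v-a[1])
hull=cv2.convexHull(px(red&(near<40)).astype(np.float32));C,ax,_=cv2.fitEllipse(hull);c=ray(s,C,.094)[0]
w=px((S<60)&(V>150)&(np.hypot(u-C[0],v-C[1])<.5*max(ax)-1))
tip=ray(s,w,.094).mean(0)
d=tip-c;print("collar",c,"pointer deg",np.degrees(np.arctan2(d[1],d[0])))
def line(m,z,n):
    p=px(m);P=ray(s,p,z)[:,:2].astype(np.float32);l=cv2.fitLine(P,2,0,.01,.01).ravel();r=cv2.minAreaRect(P*1000)
    print(n,len(p),P.mean(0),"deg",np.degrees(np.arctan(l[1]/l[0])),"rect mm",r)
line((h>5)&(h<20)&(S>170)&(v>C[1])&(abs(u-C[0])<120),.041,"trig")
line((V<60)&(abs(u-C[0])<45)&(v>C[1]+56)&(v<345),.045,"grip")
line((h>100)&(h<125)&(S>120)&(u<C[0]-60),.045,"nose")
E
python3 m.py w3
```

```text
8.6333 [0.56786792 0.03060219 0.25213165] [-3.14140405e+00  2.95806589e-04  3.91251574e-01]
collar [0.56804903 0.03261971 0.094     ] pointer deg 21.258892955679915
trig 477 [0.45526603 0.03595592] deg 7.533203 rect mm ((454.2420349121094, 35.74734115600586), (72.8347396850586, 8.659461975097656), 7.634281635284424)
grip 2037 [ 0.4570799  -0.00806582] deg 19.94622 rect mm ((455.44775390625, -8.553943634033203), (93.86186981201172, 29.540164947509766), 20.5118408203125)
nose 5169 [0.55358225 0.13523498] deg -69.226364 rect mm ((552.831787109375, 135.4171905517578), (61.059364318847656, 82.09475708007812), 19.87056541442871)
```

View pics/w3.png

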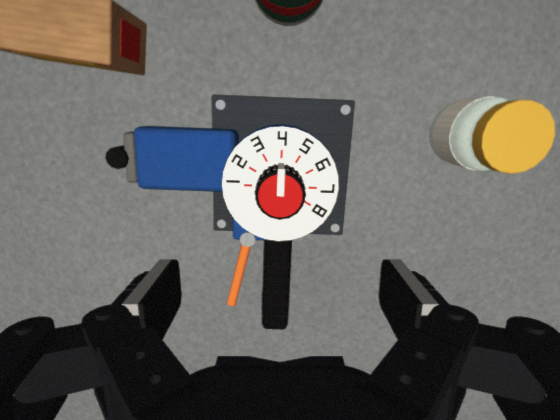

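The pointer is at 4 and aligned with the gun's x axis (21° against 20°). Next I'll move over the grip and the trigger.

move_arm --gripper '[1,1,1,1,1,1,1,1,1,1]' --pt "-0.03 -0.006 0" --pt "-0.07 -0.014 0" --pt "-0.11 -0.022 0" --pt "-0.15 -0.03 0" --pt "-0.18 -0.035 0" --pt "-0.21 -0.04 0" --pt "-0.224 -0.043 0.02" --pt "-0.224 -0.043 0.06" --pt "-0.224 -0.043 0.1" --pt "-0.224 -0.043 0.14" --twist '[0.03,0.06,0.084,0.084,0.084,0.084,0.084,0.084,0.084,0.084]'

```text
time: 9.52
position: [0.4561, 0.0074, 0.1818]
tcp_rot: [3.141, -0.001, 0.353]
ft_force: [0.2, 0.3, 0.2]
opening: 0.0855
grip_force: 0.0
```

```bash
python3 - <<'E'
from h import *
o=status.get_obs();p=o["position"];y=.349
d=p-np.array([.5687,.0320,0]);print(p,o["tcp_rot"],"gun xy",d[0]*np.cos(y)+d[1]*np.sin(y),-d[0]*np.sin(y)+d[1]*np.cos(y))
E
```

```text
[0.45614308 0.00741678 0.18181699] [ 3.14102207e+00 -9.60145929e-04  3.52927276e-01] gun xy -0.11417788052055255 0.015388543858559943
```

move_arm --gripper '[1,1,1,1,1,1,1,1,1,1]' --pt "0 0 0.04" --pt "0 0 0.09" --pt "0 0 0.14" --pt "0 0 0.18" --pt "0 0 0.22" --pt "0 0 0.25" --pt "0 0 0.275" --pt "0 0 0.295" --pt "0 0 0.308" --pt "0 0 0.308" --twist '[0,0,0,0,0,0,0,0,0,0]' --squeeze 40

```text
time: 10.35
position: [0.4556, 0.0076, 0.0272]
tcp_rot: [-3.141, 0.002, 0.353]
ft_force: [-0.4, -0.2, 1.1]
opening: 0.0853
grip_force: 0.0
```

move_arm --gripper '[0.9,0.85,0.8,0.8,0.8,0.8,0.8,0.78,0.76,0.76]' --pt "0 0 0" --pt "0 0 0" --pt "0 0 0" --pt "0 0 0" --pt "0 0.002 0" --pt "0 0.004 0" --pt "0 0.006 0" --pt "0 0.008 0" --pt "0 0.008 0" --pt "0 0.008 0" --twist '[0,0,0,0,0,0,0,0,0,0]'

```text
time: 11.18
position: [0.4574, 0.0039, 0.0282]
tcp_rot: [-3.141, 0.0, 0.352]
ft_force: [-1.5, 4.1, 2.1]
opening: 0.0645
grip_force: 2.2
```

move_arm --gripper '[0.72,0.69,0.66,0.63,0.6,0.57,0.55,0.55,0.55,0.55]' --pt "0 0 0" --pt "0 0 0" --pt "0 0 0" --pt "0 0 0" --pt "0 0 0" --pt "0 0 0" --pt "0 0 0" --pt "0 0 0" --pt "0 0 0" --pt "0 0 0" --twist '[0,0,0,0,0,0,0,0,0,0]'

```text
time: 12.02
position: [0.4585, 0.0014, 0.0293]
tcp_rot: [3.136, 0.0, 0.351]
ft_force: [-5.8, -12.7, 14.6]
opening: 0.0515
grip_force: 39.4
```

```bash
python3 - <<'E'
from h import *
o=status.get_obs();print(o)
s=snap("wrist");cv2.imwrite("pics/w4.png",s["image"])
E
```

```text
{'time': 12.0167, 'joint_positions': array([-0.17720405,  0.29252823, -0.57046682,  0.7051382 , -0.0053288 ,
        2.61371195]), 'joint_velocities': array([ 5.77024645e-05, -1.04081970e-03, -9.25568091e-04,  1.16455044e-04,
        2.24140692e-03,  6.58377839e-05]), 'tau': array([  5.0567843 , -42.47227907,  22.64673471,  -1.16331093,
         3.15907538,   0.4063531 ]), 'position': array([0.45845132, 0.0013531 , 0.02928937]), 'tcp_rot': array([3.13564783e+00, 3.83547533e-04, 3.50668424e-01]), 'ft_force': array([ -5.8188283 , -12.67491652,  14.58150026]), 'wrist_torque': array([-1.96654942,  1.04887644,  0.37561024]), 'grip_force': 39.42535221576691, 'opening': 0.051456305245658966}
```

View pics/w4.png

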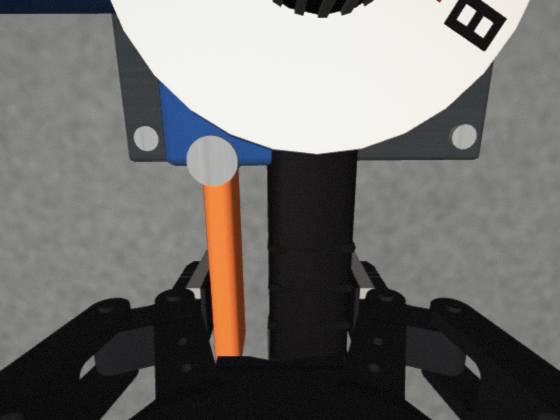

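The view shows the blade at (225,270), parallel to the grip, with both pads in contact. The opening is 51.5 mm at 39 N, so the trigger is fully squeezed. Releasing and retreating.

move_arm --gripper '[0.65,0.75,0.85,0.95,1,1,1,1,1,1]' --pt "0 0 0" --pt "0 -0.002 0" --pt "0 -0.004 0" --pt "0 -0.008 0" --pt "0 -0.01 0" --pt "0 -0.01 0" --pt "0 -0.01 0" --pt "0 -0.01 0" --pt "0 -0.01 0" --pt "0 -0.01 0" --twist '[0,0,0,0,0,0,0,0,0,0]'

```text
time: 12.9
position: [0.456, 0.0083, 0.0283]
tcp_rot: [3.141, -0.0, 0.352]
ft_force: [-0.2, 0.1, -0.3]
opening: 0.0853
grip_force: 0.0
```

move_arm --gripper '[1,1,1,1,1,1,1,1,1,1]' --pt "0 0 -0.03" --pt "0 0 -0.07" --pt "0 0 -0.12" --pt "0 0 -0.17" --pt "0 0 -0.23" --pt "0 0 -0.29" --pt "0 0 -0.35" --pt "0 0 -0.4" --pt "0 0 -0.44" --pt "0 0 -0.45" --twist '[0,0,0,0,0,0,0,0,0,0]'

```text
time: 13.73
position: [0.4569, 0.0082, 0.2565]
tcp_rot: [3.139, -0.004, 0.352]
ft_force: [-0.1, 0.3, 0.3]
opening: 0.0855
grip_force: 0.0
```

move_arm --gripper '[1,1,1,1,1,1,1,1,1,1]' --pt "0.04 0 0" --pt "0.08 0 0" --pt "0.12 0 0" --pt "0.16 0 0" --pt "0.19 0 0" --pt "0.21 0 0" --pt "0.22 0 0" --pt "0.22 0 0" --pt "0.22 0 0" --pt "0.22 0 0" --twist '[0,0,0,0,0,0,0,0,0,0]'

```text
time: 14.57
position: [0.5585, 0.0461, 0.2533]
tcp_rot: [-3.142, 0.0, 0.352]
ft_force: [-0.6, 0.2, -0.2]
opening: 0.0853
grip_force: 0.0
```

```bash
python3 m.py w5
```

```text
14.5667 [0.55853038 0.04608936 0.25332901] [-3.14157680e+00  3.25279780e-04  3.51577598e-01]
collar [0.56815969 0.03254163 0.094     ] pointer deg 20.78961138953713
trig 495 [0.45567796 0.03587349] deg 7.7810807 rect mm ((454.6291809082031, 35.71769714355469), (73.56751251220703, 9.091898918151855), 7.741052150726318)
grip 2086 [ 0.45760298 -0.00786546] deg 20.458464 rect mm ((455.5752868652344, -8.46759033203125), (94.0180435180664, 30.39586067199707), 20.133338928222656)
nose 5352 [0.5538916  0.13365243] deg -67.16082 rect mm ((553.2306518554688, 133.24591064453125), (61.02039337158203, 86.93360137939453), 20.14910888671875)
```

View pics/w5.png

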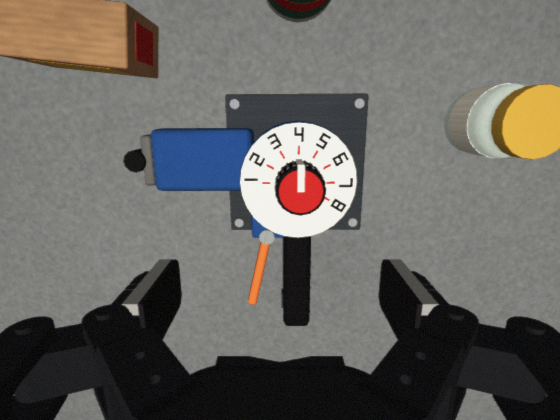

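The pointer is still at 4, with the cap at (300,190). The trigger has sprung back to its released angle, 7.8° against 7.5° before. The bystanders are where they were.

```bash
python3 -c "
from plant import order;print(order.sign_off())"
```

```text
the job is handed in; nothing more can be done
None
```

The job is handed in: I turned the collar to 4, then squeezed the trigger fully and let it spring back; the last picture shows the pointer still at 4, and the tin, jar and packet were not touched.

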